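Dock the portafilter and run the espresso grinder

TASK

Hang the portafilter in the grinder's holder fork under the spout, pushed fully home against the stop, level and with its handle straight out to the front, and let go of it. Then flip the grinder's toggle switch on, leave it running for at least three seconds, and flip it off again. Leave the portafilter in the holder and do not disturb the other things on the worktop.

Things in the scene. Friction and masses are not known exactly. Their poses are not given: they have to be found in the camera images.
- grinder: Red espresso grinder with smoked hopper, fixed. Origin: worktop level under the spout; x to its back, z up. In mm: foot x -110 to 160, y -75 to 75, z to 30; column x 50 to 155, y -65 to 65, z to 195; burr housing and hopper radius 62 to 75 about x 98, z 192 to 370; snout x -25 to 110, y -33 to 33, z 194 to 238. Switch box on its right flank: x -115 to -5, y -170 to -70, z to 56.
- spout (a point): Centre of the lower end of the black spout, 158 mm above the worktop, radius 17 mm (24 at its top, 198 mm up).
- fork_top (a point): Point midway between the two level steel arms of the holder fork, at the height of their tops (105 mm), under the spout. Arms 9 by 9 mm, inner faces 65 mm apart, from the column to 30 mm in front of this point; flared tips to 51 mm in front. A rubber stop behind has its face 40.5 mm behind this point, up to 134 mm above the worktop.
- holder_home (a point): 77 mm above the worktop under the spout: the portafilter's origin comes here (0 to 2 mm behind it against the stop) when it rests home in the fork. Axes are the grinder's: x to the back; the portafilter slides in along +x with its own x the same way.
- portafilter: Bottomless portafilter, 0.32 kg, 210 mm long: steel head, wooden handle. Origin under the head's centre; x from handle to head, z up; starts standing level on the worktop. Head: round body radius 29, z 0 to 28 (goes between the fork arms); flange radius 38.5, z 28 to 42, lugs to y +-44; the flange's underside rests on the arms. Stays level when let go.
- portafilter_grip (a point): Place to grip: on the axis of the handle, 95 mm from the head's centre (local x -95, z 31), fingers closing across it. The handle runs along local x from -58 to -166, is 26 mm wide with flat sides and 30 mm high (z 16 to 46); the neck before it, x -34 to -58, is 17 mm thick. Hold it firmly: the head is the heavy end.
- grinder_switch (a joint): Toggle switch, rad: 0 is off, the bat leaning 0.42 rad from upright to the grinder's front, towards a red mark; 0.84 is on, leaning as far to the back, towards a green mark. An over-centre spring drives it to the nearer end: it snaps over once past upright (0.42). It takes about 3 N near its end, 6 N half-way up.
- switch_tip (a point): On the axis of the steel toggle bat, 52 mm from its pivot, 4 mm short of its end. The bat is round, 9 mm thick at the foot, 16 mm near the end, and swings front to back (grinder's x); this point moves 42 mm from off to on.
- switch_pivot (a point): Pivot of the toggle bat on the switch box, 60 mm above the worktop, at local x -60, y -130 of the grinder, axes as the grinder's. Nut and boot round it reach 66 mm up, radius 15. Upright, the bat's end is 116 mm above the worktop. Wall cabinets hang 477 mm above the worktop; their front runs from x 0.57 at y 0.3 to x 0.73 at y -0.4, so keep the wrist low or lean it towards the robot.
- tamper: Coffee tamper with steel foot and wooden knob, 58 mm across, 91 mm high, upright on the worktop; origin under its centre. Leave it alone.
- mug: Orange mug, 81 mm across, 101 mm high; origin under its middle. Leave it alone.
- glass: Clear drinking glass, 81 mm across, 91 mm high; origin under its centre. Leave it alone.
- canister: Square teal canister with wooden lid, 102 by 102 by 140 mm; origin under its centre. Leave it alone.
- tea_box: Red tea box, 72 by 135 by 78 mm; origin under its centre. Leave it alone.
- pepper_mill: Brown turned pepper mill, 58 mm across, 170 mm high; origin under its centre. Leave it alone.
- spice_jar: Small spice jar with yellow lid, 42 mm across, 96 mm high; origin under its centre. Leave it alone.
- lemon: Yellow lemon, 72 by 57 by 58 mm; origin under its middle. Leave it alone.
Things that resemble listed ones, but are neither listed nor needed, are in the scene too. There is more than one size of the portafilter; the job needs the larger.

How it is judged:
By the outcome, as a careful person would: the job done as asked, in the order asked, and still so for the second after the job is handed in, with the robot touching nothing.
It also fails if it takes over 54 s, if anything falls off the work surface, if the arm or the gripper's body presses on something with over 40 N, if the wrist force passes 120 N, or if a joint passes its speed limit or range.

ROBOT

A 7-joint arm with a two-finger parallel gripper is mounted at the origin on a cart in front of the work surface, level with it; the furniture and walls round the work are solid. World frame = base frame: x ahead of the robot, y to its left, z up, the work surface at z = 0. Lengths are in m, angles in rad, forces in N, time in s.
With the tool pointing down it reaches from about 0.425 to 0.875 m from the base axis. Payload 4.7 kg.
Tool frame: the origin (TCP) lies between the finger pads; the fingertips stand 14 mm ahead of it and the grasp point (between the pads) lies 5 mm behind it; z points along the fingers, y is the line along which they close (so a half turn about z gives the same grasp; the last joint's range is limited). The gripper opens to 87 mm and grips with 3 to 60 N. Pads are 19 mm wide; open, the fingers measure 117 mm over their backs; the gripper's body (75 mm by 190 mm) begins 51 mm behind the grasp point.
Start: joints at [-1.13, 0.321, -0.07, 1.45, 0.023, 1.371, -0.057], TCP at [0.269, 0.592, 0.237] pointing down, gripper open.
Joint ranges: [-2.86, 2.86], [-0.3, 2.09], [-1.38, 1.24], [0.06, 2.45], [-1.56, 4.7], [0.09, 2.05], [-2.69, 2.69]. Speed limits (rad/s): [2.57, 2.57, 3.14, 3.14, 3.14, 3.14, 3.14].

INTERFACE

Orientations are given as a rotation vector (axis times angle).
In Python, from bench import ctrl gives the robot as it stands.
- The arm moves only by the tool step_arm, never from a script. Its argument "commands" is a list of rows, each an object with "travel": the shift along the tool's x, y, z in m, a list of three; "turn": the turn, a rotation vector about the tool's x, y, z in degrees, a list of three. A call has 1 to 5 rows; each row is the pose to reach, as a shift and turn from the pose commanded when the call began, along the tool's axes at that moment; what a row does not reach only later rows make up. A row lasts 1/10 s, in which the tool goes at most 50 mm and 8.59 degrees, less where a joint would pass 70% of its speed; a pose out of reach is approached as far as the arm can. A call with a gripper value outside its range is refused whole. "gripper" is the opening, from 0 (shut) to 1 (fully open), set as the call begins (left out, the last holds). The fingers move at their own pace and stop on an object; "force" is the grip in N (left out, the last holds). Time passes only in rows, so rows that repeat a pose let the fingers close. It gives the time, the measured TCP pose, the force, the opening and the grip force at its end, in the units of the state.
- ctrl.get_state(): the state, without advancing time (a new reading comes with each control period).
- ctrl.get_image(name): name is "scene" or "top" or "wrist"; returns the picture (420x560x3 uint8, red, green, blue); there is no depth.
- ctrl.camera_model(name): a dict with "fx", "fy", "cx", "cy" (pixels), "k1" (the pictures are not rectified: a ray, as slopes to the right and down, at radius r is drawn at 1 + k1 r^2 times it, then the intrinsics apply), "R" (3x3) and "t" (3): a world point X has camera coordinates R X + t; the wrist camera has in their place "T_tool_cam" (4x4, takes a point from camera to tool coordinates, whose origin is the TCP and whose axes are the flange's). Camera axes: x right, y down, z forward; pixel columns grow to the right and rows downward; lengths in m; the calibration is good to about 2 mm. A picture is of the moment at which its call begins: read the wrist's pose just before it. camera_model takes no time and is no camera call.
- ctrl.close_job(): hands the job in; it is judged then, once.
The state is a dict: "time": time; "joint_positions": joint angles; "qd": joint speeds; "joint_torque": joint torques, N m; "position": TCP position; "tool_rot": TCP orientation; "ft_force": force on the tool from outside, world axes, zero at the start; "torque": the same for the moment, N m; "grip_width": opening from 0.0 (shut) to 1.0 (fully open); "grip_force": force on a finger pad.
Only numpy, scipy, OpenCV 4.12 (cv2) and the standard library are available. Lean on these libraries where they do the work, as an engineer would, in place of code of your own. Each camera call takes 0.05 s, during which the arm holds its last target. There are 200 camera calls.

## Working session

There is one attempt and no reset: what is moved stays moved. The work goes in short steps, Python scripts to look and compute and a tool call to move; the robot and the scene stay as the last step left them, time stands still between calls to the robot, and variables do not carry over. Pictures are saved under pics/ and viewed, at most 10 in all, crops included, and the job is handed in when it is done.

Besides the shell and the picture viewer there is one more tool, called after "Call:" in YAML: its name, and indented under it one key for each argument. step_arm: Moves the arm, as the interface text tells. Its arguments: {"type":"object","properties":{"commands":{"type":"array"},"gripper":{"type":"number"},"force":{"type":"number"}},"required":["commands"]}

```bash
mkdir -p pics; ls
cat > h.py <<'E'
import numpy as np, cv2
from bench import ctrl
from scipy.spatial.transform import Rotation as Ro
def pose():
    s=ctrl.get_state(); T=np.eye(4); T[:3,:3]=Ro.from_rotvec(s['tool_rot']).as_matrix(); T[:3,3]=s['position']; return T,s
def cam(name,T=None):
    m=ctrl.camera_model(name)
    if 'T_tool_cam' in m:
        W=T@np.array(m['T_tool_cam']); R=W[:3,:3].T; t=-R@W[:3,3]
    else: R,t=np.array(m['R']),np.array(m['t'])
    return m,R,t
def ray(c,uv):
    m,R,t=c; d=np.array([(uv[0]-m['cx'])/m['fx'],(uv[1]-m['cy'])/m['fy']]); p=d.copy()
    for _ in range(20): p=d/(1+m['k1']*(p@p))
    return -R.T@t, R.T@np.array([p[0],p[1],1.])
def onz(c,uv,z):
    o,d=ray(c,uv); return o+d*(z-o[2])/d[2]
def proj(c,X):
    m,R,t=c; q=R@np.asarray(X,float)+t; p=q[:2]/q[2]; p=p*(1+m['k1']*(p@p)); return np.array([m['fx']*p[0]+m['cx'],m['fy']*p[1]+m['cy']])
def tri(c1,u1,c2,u2):
    o1,d1=ray(c1,u1);o2,d2=ray(c2,u2)
    a=np.linalg.lstsq(np.c_[d1,-d2],o2-o1,rcond=None)[0]
    p,q=o1+a[0]*d1,o2+a[1]*d2; return (p+q)/2,np.linalg.norm(p-q)
def shot(n,f):
    im=cv2.cvtColor(ctrl.get_image(n),cv2.COLOR_RGB2BGR); cv2.imwrite('pics/'+f,im); return im
E
python3 - <<'E'
from h import *
a=shot('scene','s0.png');b=shot('top','t0.png')
T,s=pose(); print(T, s['time'], s['grip_width'])
for n in('scene','top'):
    m,R,t=cam(n);print(n,m['fx'],m['k1'],-R.T@t,R)
print(ctrl.camera_model('wrist'))
cv2.imwrite('pics/s0b.png',cv2.resize(a,(800,600)));cv2.imwrite('pics/t0b.png',cv2.resize(b,(800,600)))
E
```

```text
pics
[[-9.10298759e-01  4.13951420e-01 -6.25761264e-04  2.68930002e-01]
 [ 4.13951881e-01  9.10297344e-01 -1.60770872e-03  5.91238416e-01]
 [-9.58844888e-05 -1.72253030e-03 -9.99998512e-01  2.35574032e-01]
 [ 0.00000000e+00  0.00000000e+00  0.00000000e+00  1.00000000e+00]] 0.1 1.0041461907879103
scene 435.8154806329908 -0.07449303411910889 [-0.67461753 -0.59395076  0.84540338] [[ 0.46532003 -0.88503308  0.01391814]
 [-0.41740554 -0.23326929 -0.87826992]
 [ 0.78054461  0.40286707 -0.47796258]]
top 419.34746593118 -0.023749555840356394 [0.04167025 0.07532809 1.53751876] [[-0.15364216 -0.98811845 -0.00400213]
 [-0.93696057  0.14697167 -0.317024  ]
 [ 0.31384546 -0.04495841 -0.94840907]]
{'fx': 370.2817657830778, 'fy': 370.2817657830778, 'cx': 277.3611049705, 'cy': 211.2924601415056, 'k1': -0.05257491458752987, 'T_tool_cam': array([[ 5.59592598e-04, -9.56944561e-01, -2.90270210e-01,
         8.05195580e-02],
       [ 9.99999724e-01,  3.93505664e-04,  6.30548131e-04,
        -2.77006828e-04],
       [-4.89176632e-04, -2.90270483e-01,  9.56944516e-01,
        -1.47880947e-01],
       [ 0.00000000e+00,  0.00000000e+00,  0.00000000e+00,
         1.00000000e+00]])}
```

View pics/s0b.png

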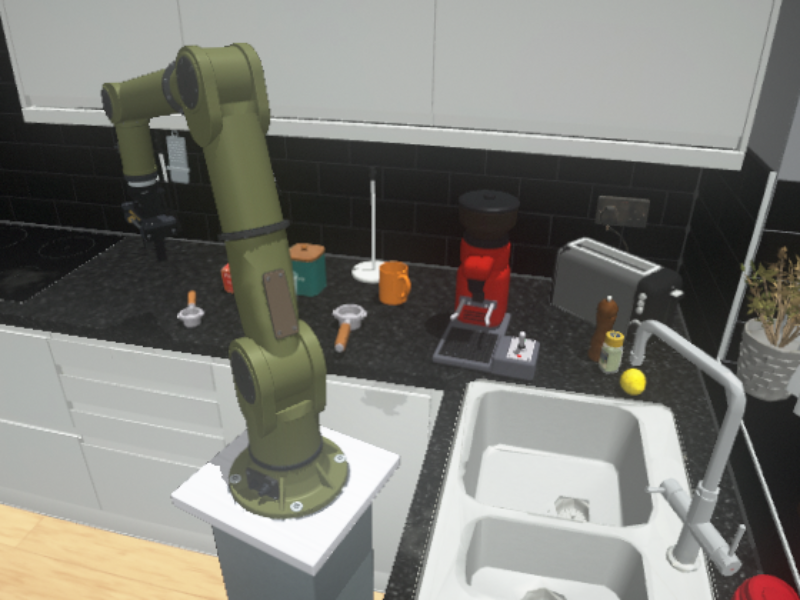

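View pics/t0b.png

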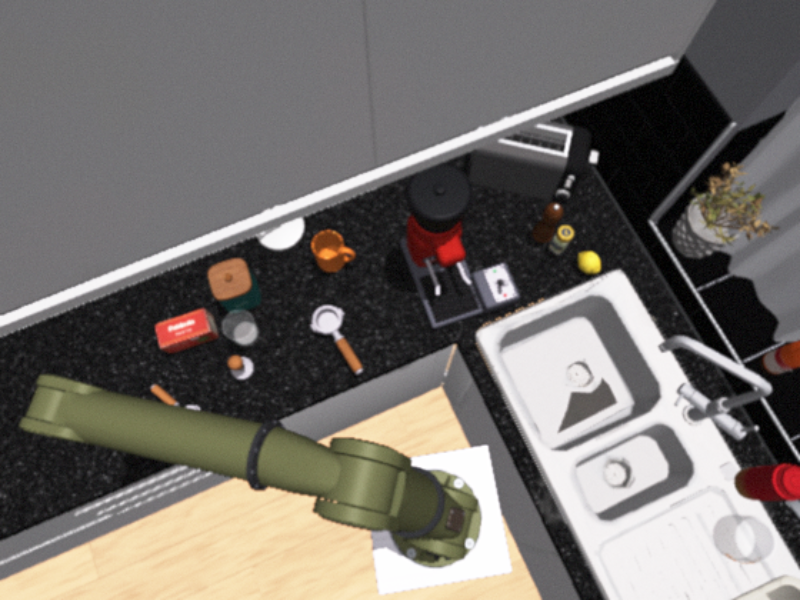

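Scene: two portafilters – A, head at scene (350,316)/top (326,318) with its handle towards the robot, and B, head at scene (191,316), partly under the arm in top. The grinder is at scene (485,290)/top (440,250), with its switch at scene (520,345)/top (500,285). I'll measure both and enlarge them in one crop.

Run:
```python
from h import *
a=cv2.imread('pics/s0.png');b=cv2.imread('pics/t0.png')
def crop(im,x0,y0,w,h): return cv2.resize(im[y0:y0+h,x0:x0+w],(400,300),interpolation=cv2.INTER_CUBIC)
P=np.vstack([np.hstack([crop(b,200,200,80,60),crop(a,110,190,80,60)]),np.hstack([crop(b,270,120,108,81),crop(a,295,190,96,72)])])
cv2.imwrite('pics/m0.png',P)
for n,im in(('scene',a),('top',b)):
    c=cam(n);hsv=cv2.cvtColor(im,cv2.COLOR_BGR2HSV)
    m=cv2.inRange(hsv,(5,120,70),(16,255,255))
    k,l,st,ce=cv2.connectedComponentsWithStats(m)
    for i in range(1,k):
        if st[i][4]>25:
            ys,xs=np.where(l==i);pts=np.c_[xs,ys].astype(np.float32)
            mu=pts.mean(0);d=np.linalg.svd(pts-mu,full_matrices=False)[2][0];pr=(pts-mu)@d
            e=[onz(c,mu+d*v,0.031) for v in(pr.min(),pr.max())]
            print(n,st[i],ce[i].round(1),[x.round(3)[:2] for x in e],'len',np.linalg.norm(e[0]-e[1]).round(3))
```

```text
scene [203 170  24  13 246] [214.2 176. ] [array([0.772, 0.573]), array([0.841, 0.491])] len 0.107
scene [265 182  23  32 608] [275.5 197.9] [array([0.888, 0.252]), array([0.629, 0.119])] len 0.29
scene [155 185   9  21  48] [158.  195.2] [array([0.599, 0.694]), array([0.461, 0.555])] len 0.196
scene [131 203   6   9  48] [133.6 207.4] [array([0.427, 0.658]), array([0.372, 0.611])] len 0.073
scene [416 210  17  34 254] [424.  223.6] [array([ 0.952, -0.404]), array([ 0.682, -0.427])] len 0.272
scene [235 227  10  16 104] [239.8 233.7] [array([0.48 , 0.175]), array([0.39 , 0.134])] len 0.099
top [384 142  10  10  51] [388.3 147.4] [array([ 0.763, -0.456]), array([ 0.737, -0.485])] len 0.039
top [217 160  32  31 641] [231.3 174.8] [array([0.784, 0.198]), array([0.676, 0.132])] len 0.126
top [145 180  31  30 715] [160.2 194.8] [array([0.708, 0.39 ]), array([0.667, 0.498])] len 0.115
top [110 216  31  12  51] [125.4 221.6] [array([0.61 , 0.527]), array([0.587, 0.641])] len 0.117
top [113 230  32  12  55] [128.2 235.7] [array([0.554, 0.514]), array([0.53 , 0.631])] len 0.12
top [235 237  19  23 186] [244.  247.8] [array([0.471, 0.171]), array([0.389, 0.133])] len 0.091
top [547 238  13  19 198] [553.7 247.7] [array([ 0.286, -1.   ]), array([ 0.22 , -0.972])] len 0.072
top [159 248  11  11  88] [164.  253.3] [array([0.471, 0.457]), array([0.436, 0.435])] len 0.041
top [105 269  19  15 122] [113.9 276.5] [array([0.42 , 0.658]), array([0.371, 0.606])] len 0.072
top [517 336  10  13  40] [519.8 342.6] [array([-0.032, -0.74 ]), array([-0.077, -0.755])] len 0.047
```

View pics/m0.png

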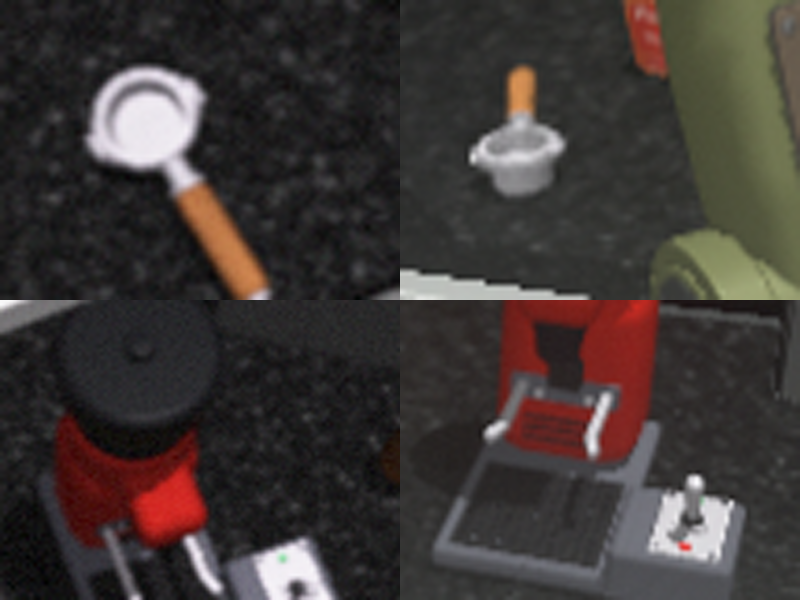

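Candidates: A – head scene (245,221)/top (229,224), handle 96 mm long; B – head scene (134,220), handle 72 mm. The crop confirms that A is the larger one (108 mm handle nominal), so A is the target. The crop also shows the fork tips at scene (317,222) and (341,227), the bat end at (365,234) leaning towards the red mark, so the switch is off.

Run:
```python
from h import *
a=cv2.imread('pics/s0.png');b=cv2.imread('pics/t0.png')
cs,ct=cam('scene'),cam('top')
# portafilter A: handle axis and head
hs=[onz(cs,(239.8,233.7),.031),onz(ct,(244,247.8),.031)]; head=onz(ct,(229,223.6),.042)
print('handle mid',hs,'head',head,'yaw',[np.degrees(np.arctan2(*(head-h)[[1,0]])) for h in hs])
for n,im,c,box in(('scene',a,cs,(350,225,385,260)),('top',b,ct,(335,180,375,220))):
    hsv=cv2.cvtColor(im,cv2.COLOR_BGR2HSV)
    for nm,lo,hi in(('red',(0,120,120),(8,255,255)),('red2',(172,120,120),(180,255,255)),('green',(45,60,60),(85,255,255)),('plate',(0,0,170),(180,50,255))):
        x0,y0,x1,y1=box; m=cv2.inRange(hsv[y0:y1,x0:x1],lo,hi); ys,xs=np.where(m)
        if len(xs): print(n,nm,len(xs),xs.mean()+x0,ys.mean()+y0, onz(c,(xs.mean()+x0,ys.mean()+y0),.058).round(3))
tipL,tipR=(316.6,222.4),(341.1,227.2)
print('fork tips', onz(cs,tipL,.103),onz(cs,tipR,.103), 'R tri',tri(cs,tipR,ct,(328.9,198.3)))
print('hopper', onz(ct,(439/1.4286,190/1.4286),.37))
print('foot', onz(cs,(303.4,250),.03), onz(cs,(352,261.5),.03))
c=cv2.resize(b[150:240,270:390],(800,600),interpolation=cv2.INTER_CUBIC); cv2.imwrite('pics/tg.png',c)
```

```text
handle mid [array([0.43457466, 0.15434504, 0.031     ]), array([0.428982  , 0.15166045, 0.031     ])] head [0.52684371 0.19463306 0.042     ] yaw [np.float64(23.58782685116673), np.float64(23.70703040371599)]
scene red 4 362.75 248.75 [ 0.514 -0.275  0.058]
scene plate 190 364.63684210526316 243.98947368421054 [ 0.545 -0.272  0.058]
top red2 1 353.0 206.0 [ 0.518 -0.273  0.058]
top green 1 346.0 189.0 [ 0.589 -0.261  0.058]
top plate 387 351.96640826873386 200.21963824289406 [ 0.541 -0.274  0.058]
fork tips [ 0.52629756 -0.10086971  0.103     ] [ 0.53681778 -0.18638337  0.103     ] R tri (array([ 0.54878586, -0.1828375 ,  0.09595945]), np.float64(0.0009774595533937815))
hopper [ 0.67813178 -0.109023    0.37      ]
foot [ 0.45118247 -0.08951341  0.03      ] [ 0.46647511 -0.25769411  0.03      ]
```

View pics/tg.png

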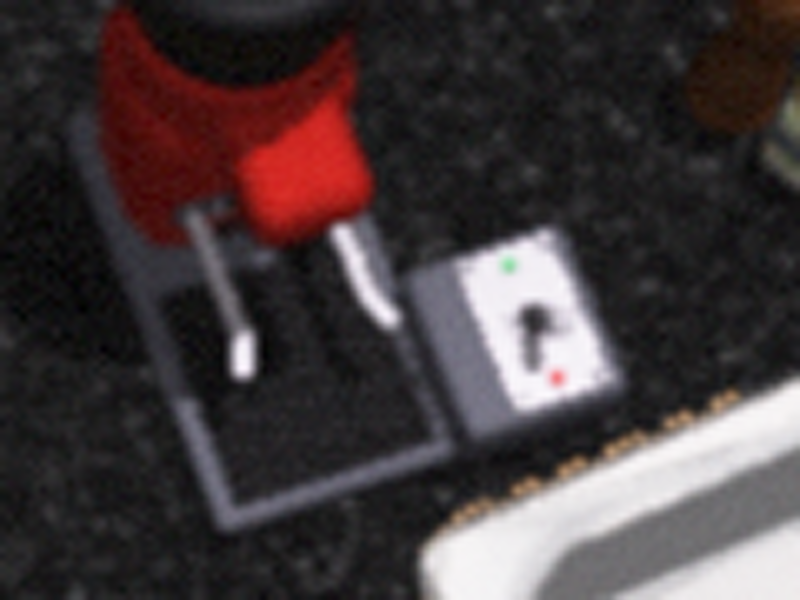

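The top crop shows the fork tips at full-image pixels (306,207) and (329,199), the marks at (346.4,189.8) green and (353.6,206.6) red, and the foot's front-left corner at (304.5,228.3).

Run:
```python
from h import *
ct,cs=cam('top'),cam('scene')
g=onz(ct,(346.35,189.75),.058);r=onz(ct,(353.55,206.55),.058)
bf=onz(ct,(363,207.8),.056);bb=onz(ct,(353.6,184.8),.056)
L=onz(ct,(306.2,206.5),.103);R=onz(ct,(328.9,198.8),.103);fl=onz(ct,(304.5,228.3),.03)
for p,q in((r,g),(bf,bb),(R,L),): print(np.degrees(np.arctan2(*(q-p)[[1,0]])).round(1))
print(g,r,L,R,fl,bf,bb,tri(ct,(306.2,206.5),cs,(316.6,222.4)))
# rigid 2D fit local->world
loc=np.array([[-115,-170],[-5,-170],[-110,75]])/1e3; W=np.array([bf,bb,fl])[:,:2]
lm,wm=loc.mean(0),W.mean(0);U,S,V=np.linalg.svd((loc-lm).T@(W-wm));Rm=(U@V).T
t=wm-Rm@lm;print('yaw',np.degrees(np.arctan2(Rm[1,0],Rm[0,0])),'spout',t,'res',(loc@Rm.T+t-W)*1e3,'pivot',Rm@[-.06,-.13]+t,(g+r)/2,'tips mid',Rm@[-.05,0]+t,(L+R)/2)
# grip approach
T,s=pose()
yaw=np.radians(23.6);G=np.array([.527,.1946])-.095*np.array([np.cos(yaw),np.sin(yaw)]);print('grip',G)
```

```text
10.3
9.0
100.7
[ 0.58617908 -0.26209596  0.058     ] [ 0.51577851 -0.27492492  0.058     ] [ 0.5281635  -0.09459602  0.103     ] [ 0.5446777  -0.18163299  0.103     ] [ 0.46860669 -0.08188436  0.03      ] [ 0.50607711 -0.30933431  0.056     ] [ 0.60252488 -0.29403174  0.056     ] (array([ 0.53076631, -0.0968671 ,  0.09901699]), np.float64(0.004216526095391682))
yaw 9.674952505135973 spout [ 0.5864673  -0.12845535] res [[-4.40423223 -6.02985523]
 [ 7.583476   -2.84599825]
 [-3.17924378  8.87585348]] pivot [ 0.54916828 -0.26668987] [ 0.55097879 -0.26851044  0.058     ] tips mid [ 0.53717845 -0.13685827] [ 0.5364206 -0.1381145  0.103    ]
grip [0.43994554 0.15656684]
```

Call:
step_arm:
  commands:
    - {"travel": [-0.034, -0.033, 0], "turn": [0, 0, -5]}
    - {"travel": [-0.067, -0.065, 0], "turn": [0, 0, -10]}
    - {"travel": [-0.1, -0.098, 0], "turn": [0, 0, -15]}
    - {"travel": [-0.134, -0.13, 0], "turn": [0, 0, -20]}
    - {"travel": [-0.168, -0.163, 0], "turn": [0, 0, -24]}
  gripper: 1.0

```text
time: 0.6
position: [0.3548, 0.3718, 0.2362]
tool_rot: [-0.007, -3.141, 0.0]
ft_force: [1.1, 0.0, 0.4]
grip_width: 0.999
grip_force: 0.0
```

Call:
step_arm:
  commands:
    - {"travel": [-0.02, -0.045, 0], "turn": [0, 0, -5]}
    - {"travel": [-0.04, -0.09, 0], "turn": [0, 0, -10]}
    - {"travel": [-0.06, -0.135, 0], "turn": [0, 0, -15]}
    - {"travel": [-0.08, -0.18, 0], "turn": [0, 0, -20]}
    - {"travel": [-0.085, -0.217, 0], "turn": [0, 0, -24]}

```text
time: 1.1
position: [0.4391, 0.1526, 0.2364]
tool_rot: [-0.641, 3.075, -0.001]
ft_force: [0.9, 0.4, 0.4]
grip_width: 1.005
grip_force: 0.0
```

Call:
step_arm:
  commands:
    - {"travel": [0, 0, 0.03], "turn": [0, 0, 0]}
    - {"travel": [0, 0, 0.06], "turn": [0, 0, 0]}
    - {"travel": [0, 0, 0.06], "turn": [0, 0, 0]}

```text
time: 1.4
position: [0.435, 0.1545, 0.1728]
tool_rot: [0.638, -3.068, 0.003]
ft_force: [0.0, -0.0, -0.2]
grip_width: 1.0
grip_force: 0.0
```

```bash
cat > look.py <<'E'
from h import *
import sys
T,s=pose();im=shot('wrist',sys.argv[1]);c=cam('wrist',T)
print(s['time'],T.round(3).tolist(),s['joint_positions'])
E
cat > pf.py <<'E'
from look import *
hz=float(sys.argv[2]) if len(sys.argv)>2 else 0.
hsv=cv2.cvtColor(im,cv2.COLOR_BGR2HSV);m=cv2.inRange(hsv,(5,110,60),(18,255,255))
k,l,st,ce=cv2.connectedComponentsWithStats(m)
i=1+np.argmax(st[1:,4]);ys,xs=np.where(l==i);pts=np.c_[xs,ys].astype(np.float32)
P=np.array([onz(c,p,hz+.036)[:2] for p in pts[::7]]);mu=P.mean(0);d=np.linalg.svd(P-mu,full_matrices=False)[2][0];d*=np.sign(d[0]);pr=(P-mu)@d
print(st[i],'mid',mu,'yaw',np.degrees(np.arctan2(d[1],d[0])),'ext',pr.min(),pr.max(),'front end of handle->head centre est',mu+d*(pr.max()+.058))
E
python3 pf.py w1.png
```

```text
1.4 [[-0.917, -0.399, -0.007, 0.435], [-0.399, 0.917, -0.003, 0.155], [0.008, -0.0, -1.0, 0.173], [0.0, 0.0, 0.0, 1.0]] [-0.65042167 -0.03785745  0.24687709  1.98555631  0.01032254  1.2006328
  1.57341692]
[ 262  132   35  121 3777] mid [0.42373227 0.15131031] yaw 23.525275583396084 ext -0.04616324047785401 0.05169851074115915 front end of handle->head centre est [0.52431309 0.19509686]
```

View pics/w1.png

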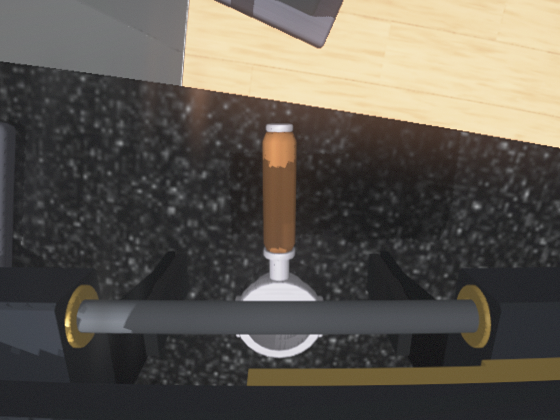

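The wrist view shows portafilter A between the open fingers: handle from (279,128) to (279,250), head at (279,315), aligned with the tool.

Call:
step_arm:
  commands:
    - {"travel": [-0.012, 0.001, 0.03], "turn": [0, 0, 0]}
    - {"travel": [-0.012, 0.001, 0.07], "turn": [0, 0, 0]}
    - {"travel": [-0.012, 0.001, 0.11], "turn": [0, 0, 0]}
    - {"travel": [-0.012, 0.001, 0.135], "turn": [0, 0, 0]}
    - {"travel": [-0.012, 0.001, 0.135], "turn": [0, 0, 0]}

```text
time: 1.95
position: [0.4467, 0.1615, 0.0397]
tool_rot: [0.642, -3.07, 0.002]
ft_force: [-0.7, -0.5, -0.2]
grip_width: 0.999
grip_force: 0.0
```

Call:
step_arm:
  commands:
    - {"travel": [0, 0, 0], "turn": [0, 0, 0]}
    - {"travel": [0, 0, 0], "turn": [0, 0, 0]}

```text
time: 2.15
position: [0.4504, 0.1629, 0.0439]
tool_rot: [-0.641, 3.071, 0.002]
ft_force: [0.8, 0.1, 0.7]
grip_width: 0.998
grip_force: 0.0
```

```bash
python3 pf.py w2.png
```

```text
2.15 [[-0.917, -0.4, 0.004, 0.45], [-0.4, 0.917, 0.002, 0.163], [-0.004, 0.0, -1.0, 0.044], [0.0, 0.0, 0.0, 1.0]] [-0.64004289  0.14926351  0.25321447  2.08496674 -0.04775308  0.90839418
  1.62182715]
[  246   111    63   190 11069] mid [0.41767726 0.14883389] yaw 23.998914872511 ext -0.040354367713533915 0.04662143962541503 front end of handle->head centre est [0.51325451 0.19138545]
```

Call:
step_arm:
  commands:
    - {"travel": [0.005, 0, 0.014], "turn": [0, 0, 0]}
    - {"travel": [0.005, 0, 0.014], "turn": [0, 0, 0]}
    - {"travel": [0.005, 0, 0.014], "turn": [0, 0, 0]}

```text
time: 2.5
position: [0.4445, 0.1601, 0.0286]
tool_rot: [-0.641, 3.074, 0.001]
ft_force: [0.5, -0.1, 0.9]
grip_width: 1.0
grip_force: 0.0
```

Call:
step_arm:
  commands:
    - {"travel": [0, 0, 0], "turn": [0, 0, 0]}
    - {"travel": [0, 0, 0], "turn": [0, 0, 0]}
    - {"travel": [0, 0, 0], "turn": [0, 0, 0]}
    - {"travel": [0, 0, 0], "turn": [0, 0, 0]}
    - {"travel": [0, 0, 0], "turn": [0, 0, 0]}
  gripper: 0.0
  force: 55

```text
time: 3.0
position: [0.4439, 0.1599, 0.0276]
tool_rot: [-0.641, 3.075, 0.0]
ft_force: [-0.1, 0.5, -0.5]
grip_width: 0.631
grip_force: 0.0
```

Call:
step_arm:
  commands:
    - {"travel": [0, 0, 0], "turn": [0, 0, 0]}
    - {"travel": [0, 0, 0], "turn": [0, 0, 0]}
    - {"travel": [0, 0, 0], "turn": [0, 0, 0]}

```text
time: 3.3
position: [0.4439, 0.1598, 0.0276]
tool_rot: [-0.641, 3.075, 0.0]
ft_force: [0.5, -0.7, -0.2]
grip_width: 0.363
grip_force: 0.0
```

Call:
step_arm:
  commands:
    - {"travel": [0, 0, 0], "turn": [0, 0, 0]}
    - {"travel": [0, 0, 0], "turn": [0, 0, 0]}
    - {"travel": [0, 0, 0], "turn": [0, 0, 0]}
    - {"travel": [0, 0, 0], "turn": [0, 0, 0]}

```text
time: 3.7
position: [0.4439, 0.1598, 0.0275]
tool_rot: [-0.641, 3.075, 0.0]
ft_force: [0.5, 0.4, -0.1]
grip_width: 0.293
grip_force: 55.0
```

Call:
step_arm:
  commands:
    - {"travel": [0, 0, -0.015], "turn": [0, 0, 0]}
    - {"travel": [0, 0, -0.04], "turn": [0, 0, 0]}
    - {"travel": [0, 0, -0.07], "turn": [0, 0, 0]}
    - {"travel": [0, 0, -0.1], "turn": [0, 0, 0]}
    - {"travel": [0, 0, -0.13], "turn": [0, 0, 0]}

```text
time: 4.2
position: [0.4428, 0.1593, 0.1579]
tool_rot: [0.64, -3.073, 0.001]
ft_force: [0.9, 0.3, -3.5]
grip_width: 0.296
grip_force: 55.0
```

Run:
```python
from h import *
T,s=pose(); print(T.round(3).tolist(),s['time'],s['ft_force'],s['torque'],s['grip_width'],s['grip_force'])
a=shot('scene','s1.png')
cv2.imwrite('pics/s1c.png',cv2.resize(a[130:235,175:315],(800,600),interpolation=cv2.INTER_CUBIC))
```

```text
[[-0.917, -0.399, -0.002, 0.443], [-0.399, 0.917, -0.001, 0.159], [0.002, -0.0, -1.0, 0.158], [0.0, 0.0, 0.0, 1.0]] 4.2 [ 0.86588352  0.29587613 -3.53664639] [-0.02490613  0.2258594   0.08063087] 0.2957526071692428 54.9974384251982
```

View pics/s1c.png

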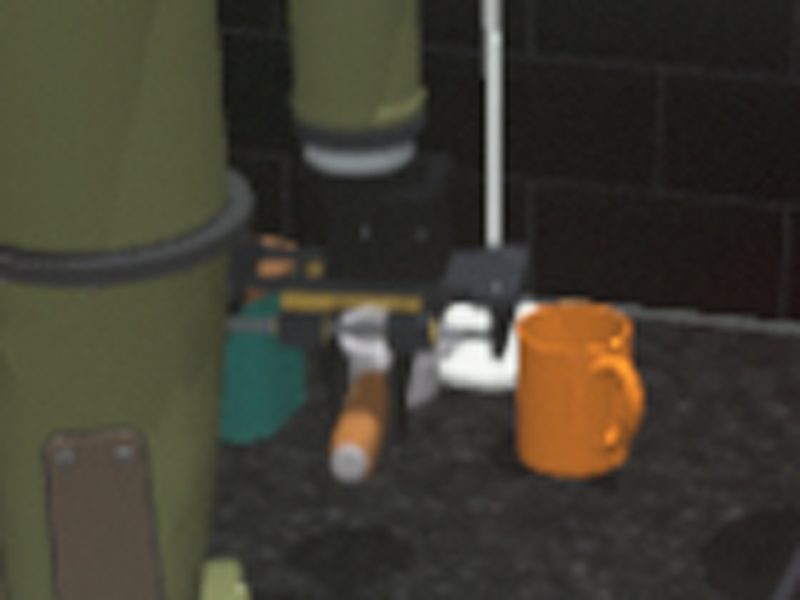

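The portafilter is held at (365,400) in the crop and looks level, and the mug is clear of it. Next I'll move beside the fork for a close wrist view.

Call:
step_arm:
  commands:
    - {"travel": [-0.006, -0.03, -0.022], "turn": [0, 0, 3]}
    - {"travel": [-0.012, -0.065, -0.044], "turn": [0, 0, 6]}
    - {"travel": [-0.018, -0.1, -0.066], "turn": [0, 0, 9]}
    - {"travel": [-0.024, -0.13, -0.085], "turn": [0, 0, 12]}
    - {"travel": [-0.028, -0.153, -0.092], "turn": [0, 0, 13.6]}

```text
time: 4.75
position: [0.532, 0.0285, 0.2508]
tool_rot: [-0.266, 3.128, -0.001]
ft_force: [-0.0, 0.7, -3.5]
grip_width: 0.297
grip_force: 55.0
```

Call:
step_arm:
  commands:
    - {"travel": [0, 0, 0], "turn": [0, 0, 0]}
    - {"travel": [0, 0, 0], "turn": [0, 0, 0]}
    - {"travel": [0, 0, 0], "turn": [0, 0, 0]}

```text
time: 5.05
position: [0.5295, 0.032, 0.2482]
tool_rot: [0.275, -3.127, -0.001]
ft_force: [0.7, -0.1, -3.0]
grip_width: 0.292
grip_force: 55.0
```

Run:
```python
import sys; sys.argv=['','w3.png']
exec(open('look.py').read())
i=cv2.resize(im,(800,600),interpolation=cv2.INTER_CUBIC); cv2.imwrite('pics/w3b.png',i)
print(s['ft_force'],s['torque'])
for X in([.536,-.138,.103],[.587,-.128,.105],[.551,-.268,.06]): print(proj(c,X)/.7)
```

```text
5.05 [[-0.985, -0.175, -0.003, 0.53], [-0.175, 0.985, 0.0, 0.032], [0.003, 0.001, -1.0, 0.248], [0.0, 0.0, 0.0, 1.0]] [-0.50283378  0.05744264  0.41106871  1.74195977 -0.02404515  1.34970359
  1.6593328 ]
[ 0.70546226 -0.07582728 -3.02905667] [ 0.06283518  0.26252382 -0.00387041]
[100.82981025 249.25754241]
[114.23551101 335.87386706]
[-55.12879608 226.35469898]
```

View pics/w3b.png

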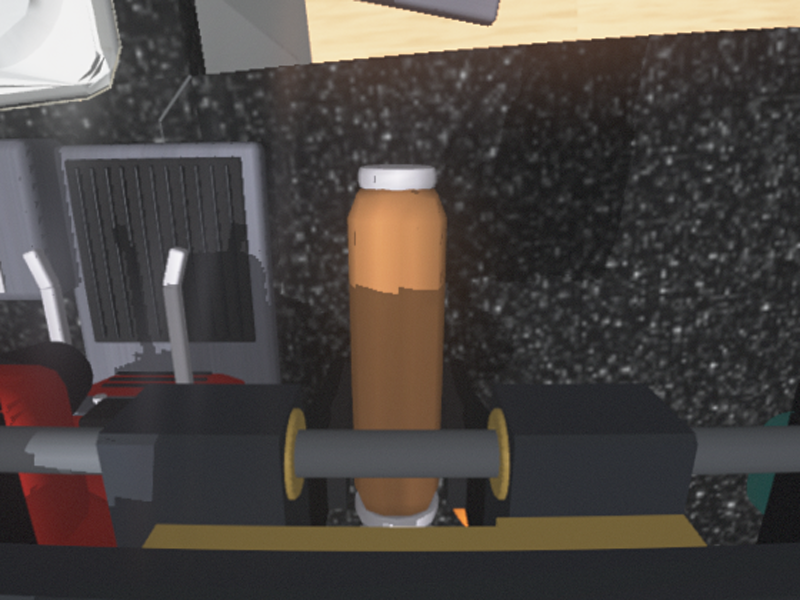

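Wrist view (800×600 scale): the left fork arm runs from its tip (177,250) to (182,383), the right one from tip (30,253) through the bend (50,293). The foot's front corners are at (62,148) and (263,144), and the handle is centred at column 397 with its end cap at row 165.

Run:
```python
from h import *
im=cv2.imread('pics/w3.png');g=cv2.GaussianBlur(cv2.cvtColor(im,cv2.COLOR_BGR2GRAY),(3,3),0).astype(int)
T=np.array([[-0.985,-0.175,-0.003,0.5295],[-0.175,0.985,0,0.032],[0.003,0.001,-1,0.2482],[0,0,0,1]])
c=cam('wrist',T)
for r in(205,215,225,235,245,255): print(r,'L',g[r,110:138].tolist(),'R',g[r,22:52].tolist())
for n,uv,z in(('fL',(263,144),.03),('fR',(61,148),.03),('fLb',(280,380),.03),('tipL',(177,250),.103),('tipR',(30,253),.103)):
    print(n,onz(c,np.array(uv)*.7,z).round(4))
```

```text
205 L [70, 69, 69, 76, 97, 118, 127, 129, 129, 131, 132, 131, 127, 119, 107, 97, 87, 72, 56, 48, 47, 48, 49, 50, 51, 52, 53, 54] R [121, 121, 121, 121, 121, 128, 154, 190, 211, 216, 218, 220, 223, 217, 195, 162, 132, 110, 100, 98, 95, 86, 77, 72, 70, 68, 68, 67, 68, 76]
215 L [64, 67, 68, 67, 71, 87, 110, 124, 128, 129, 130, 131, 131, 128, 122, 111, 99, 91, 78, 60, 49, 49, 50, 51, 52, 53, 53, 54] R [62, 62, 64, 66, 69, 73, 75, 85, 127, 183, 209, 213, 215, 218, 220, 215, 195, 163, 131, 107, 97, 96, 93, 85, 76, 71, 72, 73, 72, 69]
225 L [65, 63, 66, 67, 66, 68, 80, 103, 122, 128, 129, 130, 131, 132, 130, 124, 114, 101, 93, 83, 65, 51, 49, 51, 52, 54, 55, 55] R [59, 60, 61, 63, 65, 65, 66, 67, 69, 78, 120, 179, 208, 211, 214, 218, 220, 214, 194, 162, 129, 104, 94, 93, 88, 75, 63, 58, 58, 59]
235 L [68, 66, 64, 64, 65, 64, 64, 73, 95, 117, 127, 129, 131, 132, 132, 131, 127, 117, 105, 94, 84, 69, 55, 51, 52, 53, 54, 55] R [58, 58, 58, 60, 62, 66, 69, 69, 68, 65, 62, 74, 119, 177, 206, 211, 214, 218, 220, 214, 194, 161, 126, 101, 92, 91, 88, 79, 71, 64]
245 L [125, 123, 111, 94, 85, 89, 98, 104, 105, 107, 116, 126, 130, 130, 131, 132, 132, 128, 120, 108, 96, 89, 85, 81, 79, 78, 78, 79] R [47, 47, 48, 48, 49, 50, 50, 50, 50, 51, 53, 53, 53, 52, 52, 52, 52, 51, 51, 51, 51, 50, 50, 50, 49, 49, 48, 47, 46, 45]
255 L [80, 79, 78, 78, 78, 78, 78, 79, 79, 80, 88, 107, 124, 130, 130, 130, 131, 131, 128, 122, 110, 98, 90, 85, 81, 79, 78, 78] R [50, 50, 50, 50, 51, 51, 50, 49, 47, 47, 47, 48, 47, 47, 47, 47, 48, 47, 46, 46, 47, 46, 45, 45, 44, 43, 43, 43, 43, 42]
fL [ 0.4663 -0.0692  0.03  ]
fR [ 0.4914 -0.2064  0.03  ]
fLb [ 0.6357 -0.0382  0.03  ]
tipL [ 0.5292 -0.094   0.103 ]
tipR [ 0.5457 -0.1798  0.103 ]
```

Run:
```python
from h import *
T=np.array([[-0.985,-0.175,-0.003,0.5295],[-0.175,0.985,0,0.032],[0.003,0.001,-1,0.2482],[0,0,0,1]])
c=cam('wrist',T)
yaw=np.radians(10.3);e=np.array([np.cos(yaw),np.sin(yaw)]);n=np.array([-e[1],e[0]])
for nm,uv,z,y in(('Li',(115.5,215),.105,.0325),('Li',(121,255),.105,.0325),('Ro',(30.2,215),.105,-.0415),('Ro',(34.2,235),.105,-.0415),('Ri',(39.3,215),.105,-.0325),('Ri',(43.3,235),.105,-.0325),('fL',(184.1,100.8),.03,.075),('fLb',(196,266),.03,.075)):
    p=onz(c,uv,z)[:2]; print(nm,p.round(4),'lat of axis',(p@n-y).round(4),'along',(p@e).round(4))
for nm,uv,z,x in(('fL',(184.1,100.8),.03,-.11),('fR',(43,103.6),.03,-.11),('tipL',(124,174.5),.105,-.051),('tipR',(20,176.5),.105,-.051)):
    p=onz(c,uv,z)[:2]; print(nm,'along origin',(p@e-x).round(4))
print('old',np.array([.5865,-.1285])@n,np.array([.5865,-.1285])@e,'piv',np.array([.551,-.2685])@n+.13,np.array([.551,-.2685])@e+.06)
# handle in tool frame
for uv in((245,150),(311,150),(246,250),(309,250)):
    o,d=ray(c,uv);p=o+d*(.2532-o[2])/d[2];print('handle',((p-T[:3,3])@T[:3,:3]).round(4))
```

```text
Li [ 0.5638 -0.0982] lat of axis -0.23 along 0.5372
Li [ 0.5993 -0.0918] lat of axis -0.2299 along 0.5732
Ro [ 0.5768 -0.1711] lat of axis -0.23 along 0.5369
Ro [ 0.5945 -0.1679] lat of axis -0.23 along 0.5549
Ri [ 0.5754 -0.1632] lat of axis -0.2309 along 0.537
Ri [ 0.593  -0.1599] lat of axis -0.2308 along 0.5549
fL [ 0.4663 -0.0692] lat of axis -0.2265 along 0.4464
fLb [ 0.6357 -0.0382] lat of axis -0.2263 along 0.6186
fL along origin 0.5564
fR along origin 0.5566
tipL along origin 0.554
tipR along origin 0.5549
old -0.23129672654019914 0.5540724901055712 piv -0.2326931532142646 0.5541122611426417
handle [ 0.0615 -0.0121 -0.0048]
handle [ 0.0615  0.0134 -0.0048]
handle [ 0.0199 -0.0126 -0.0049]
handle [ 0.0199  0.0136 -0.0049]
```

Grinder pose fixed: yaw 10.3°, spout (0.587,-0.127), pivot (0.551,-0.266). Backing out, then across to a standoff of 70 mm in front of home.

Call:
step_arm:
  commands:
    - {"travel": [0.045, -0.005, 0], "turn": [0, 0, 0]}
    - {"travel": [0.09, -0.015, 0], "turn": [0, 0, 0]}
    - {"travel": [0.13, -0.04, 0.01], "turn": [0, 0, -0.2]}
    - {"travel": [0.13, -0.085, 0.03], "turn": [0, 0, -0.2]}
    - {"travel": [0.13, -0.13, 0.055], "turn": [0, 0, -0.2]}

```text
time: 5.6
position: [0.4248, -0.1183, 0.1958]
tool_rot: [-0.284, 3.124, 0.003]
ft_force: [2.0, 0.4, -3.5]
grip_width: 0.291
grip_force: 55.0
```

Call:
step_arm:
  commands:
    - {"travel": [0, -0.038, 0.025], "turn": [0, 0, 0]}
    - {"travel": [0, -0.038, 0.025], "turn": [0, 0, 0]}
    - {"travel": [0, -0.038, 0.025], "turn": [0, 0, 0]}
    - {"travel": [0, -0.038, 0.025], "turn": [0, 0, 0]}

```text
time: 6.0
position: [0.4319, -0.1542, 0.1704]
tool_rot: [-0.282, 3.129, 0.001]
ft_force: [0.5, 0.7, -2.5]
grip_width: 0.295
grip_force: 54.9
```

```bash
cat > g.py <<'E'
from h import *
yaw=np.radians(10.3);e=np.array([np.cos(yaw),np.sin(yaw)]);n=np.array([-e[1],e[0]]);O=np.array([.5870,-.1271])
def rep():
    T,s=pose();d=T[:2,3]-O
    print('t',s['time'],'local x %.4f y %.4f z %.4f'%(d@e,d@n,T[2,3]),'yaw',np.degrees(np.arctan2(-T[1,0],-T[0,0])).round(2),'pitch',(np.degrees(T[2,0])).round(2),'roll',np.degrees(T[2,1]).round(2),'F',s['ft_force'].round(1),'tau',s['torque'].round(2),s['grip_width'].round(3),'q',s['joint_positions'].round(2))
    return T,s
E
python3 - <<'E'
from g import *
T,s=rep()
a=shot('scene','s2.png');cv2.imwrite('pics/s2c.png',cv2.resize(a[155:275,270:430],(800,600),interpolation=cv2.INTER_CUBIC))
E
```

```text
Traceback (most recent call last):
  File "g.py", line 5, in rep
    print('t',s['time'],'local x %.4f y %.4f z %.4f'%(d@e,d@n,T[2,3]),'yaw',np.degrees(np.arctan2(-T[1,0],-T[0,0])).round(2),'pitch',(np.degrees(T[2,0])).round(2),'roll',np.degrees(T[2,1]).round(2),'F',s['ft_force'].round(1),'tau',s['torque'].round(2),s['grip_width'].round(3),'q',s['joint_positions'].round(2))
                                                                                                                                                                                                                                                            ^^^^^^^^^^^^^^^^^^^^^
AttributeError: 'float' object has no attribute 'round'
```

```bash
sed -i "s/s\['grip_width'\].round(3)/round(s['grip_width'],3)/" g.py
python3 - <<'E'
from g import *
T,s=rep()
a=shot('scene','s2.png');cv2.imwrite('pics/s2c.png',cv2.resize(a[155:275,270:430],(800,600),interpolation=cv2.INTER_CUBIC))
c=cam('scene')
for x in(-.166,-.058,0): 
    loc=T[:3,3]+np.r_[(x+.089)*e,0.005]; print((proj(c,loc)-[270,155])*5)
E
```

```text
t 6.0 local x -0.1575 y 0.0010 z 0.1704 yaw 10.3 pitch -0.02 roll 0.04 F [ 0.5  0.7 -2.5] tau [0.07 0.3  0.02] 0.295 q [-0.38 -0.08  0.65  2.01  0.05  1.19  2.  ]
[226.03800417 383.61875947]
[266.56945888 300.43886149]
[286.19916046 260.11343232]
```

View pics/s2c.png

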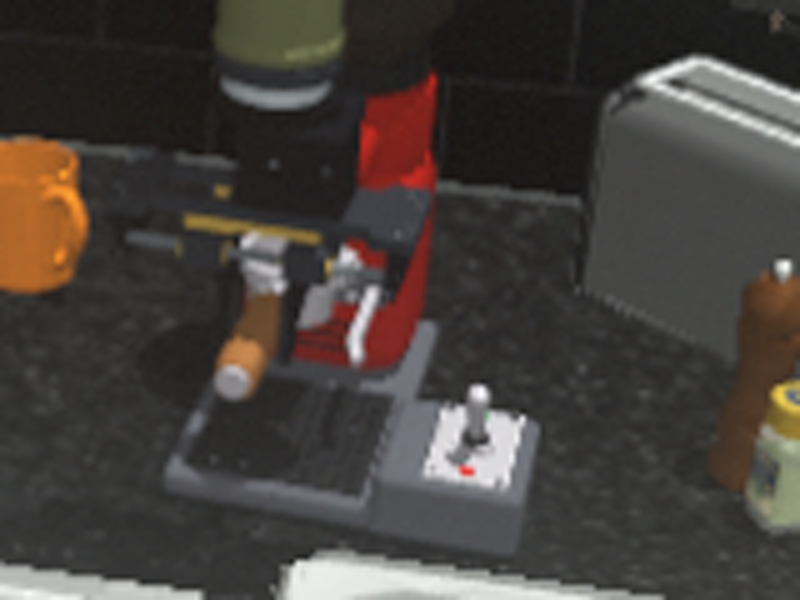

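The scene crop shows the handle end at (233,381), against (226,384) predicted for a level grip, so the portafilter is level and in front of the fork. Lowering it, then sliding in.

Call:
step_arm:
  commands:
    - {"travel": [0, -0.001, 0.02], "turn": [0, 0, 0]}
    - {"travel": [0, -0.001, 0.04], "turn": [0, 0, 0]}
    - {"travel": [0, -0.001, 0.06], "turn": [0, 0, 0]}
    - {"travel": [0, -0.001, 0.06], "turn": [0, 0, 0]}
    - {"travel": [0, -0.001, 0.06], "turn": [0, 0, 0]}

```text
time: 6.55
position: [0.4322, -0.156, 0.1109]
tool_rot: [-0.281, 3.128, 0.0]
ft_force: [0.2, -0.2, -2.7]
grip_width: 0.294
grip_force: 54.9
```

```bash
python3 -c "
from g import *
rep()"
```

```text
t 6.55 local x -0.1575 y -0.0008 z 0.1109 yaw 10.26 pitch -0.03 roll 0.0 F [ 0.2 -0.2 -2.7] tau [-0.03  0.26  0.01] 0.294 q [-0.37  0.01  0.67  2.08 -0.    1.06  2.05]
```

Call:
step_arm:
  commands:
    - {"travel": [-0.012, 0, 0], "turn": [0, 0, 0]}
    - {"travel": [-0.024, 0, 0], "turn": [0, 0, 0]}
    - {"travel": [-0.036, 0, 0], "turn": [0, 0, 0]}
    - {"travel": [-0.048, 0, 0], "turn": [0, 0, 0]}
    - {"travel": [-0.06, 0, 0], "turn": [0, 0, 0]}

```text
time: 7.05
position: [0.4922, -0.1459, 0.1103]
tool_rot: [-0.279, 3.129, -0.0]
ft_force: [0.1, 0.2, -4.0]
grip_width: 0.296
grip_force: 54.9
```

```bash
python3 -c "
from g import *
rep()"
```

```text
t 7.05 local x -0.0966 y -0.0016 z 0.1103 yaw 10.18 pitch -0.01 roll -0.02 F [ 0.1  0.2 -4. ] tau [0.01 0.26 0.01] 0.296 q [-0.37  0.15  0.66  1.96 -0.1   1.07  2.08]
```

Call:
step_arm:
  commands:
    - {"travel": [0, 0.0005, 0.003], "turn": [0, 0, 0]}
    - {"travel": [0, 0.0005, 0.005], "turn": [0, 0, 0]}
    - {"travel": [-0.003, 0.0005, 0.005], "turn": [0, 0, 0]}
    - {"travel": [-0.005, 0.0005, 0.005], "turn": [0, 0, 0]}

```text
time: 7.45
position: [0.4952, -0.1453, 0.1055]
tool_rot: [0.276, -3.129, -0.0]
ft_force: [-2.2, -1.3, 0.8]
grip_width: 0.294
grip_force: 54.9
```

Call:
step_arm:
  commands:
    - {"travel": [-0.002, 0, 0], "turn": [0, 0, 0]}
    - {"travel": [-0.004, 0, 0], "turn": [0, 0, 0]}
    - {"travel": [-0.004, 0, 0], "turn": [0, 0, 0]}

```text
time: 7.75
position: [0.4981, -0.1448, 0.1051]
tool_rot: [0.276, -3.126, -0.0]
ft_force: [-6.4, -0.3, 2.7]
grip_width: 0.299
grip_force: 54.9
```

```bash
python3 -c "
from g import *
rep()"
```

```text
t 7.75 local x -0.0906 y -0.0015 z 0.1051 yaw 10.1 pitch 0.17 roll 0.03 F [-6.4 -0.3  2.7] tau [-0.08  1.    0.05] 0.299 q [-0.37  0.17  0.66  1.95 -0.12  1.06  2.09]
```

Call:
step_arm:
  commands:
    - {"travel": [-0.002, 0, 0], "turn": [0, 0, 0]}
    - {"travel": [-0.002, 0, 0], "turn": [0, 0, 0]}

```text
time: 7.95
position: [0.4982, -0.1448, 0.1047]
tool_rot: [0.275, -3.123, -0.002]
ft_force: [-10.8, -0.8, 5.5]
grip_width: 0.29
grip_force: 55.0
```

Call:
step_arm:
  commands:
    - {"travel": [-0.002, 0, 0], "turn": [0, 0, 0]}
    - {"travel": [-0.002, 0, 0], "turn": [0, 0, 0]}

```text
time: 8.15
position: [0.4984, -0.1448, 0.1044]
tool_rot: [0.273, -3.119, -0.003]
ft_force: [-14.6, -1.1, 7.8]
grip_width: 0.293
grip_force: 55.0
```

```bash
python3 -c "
from g import *
rep()"
```

```text
t 8.15 local x -0.0903 y -0.0016 z 0.1044 yaw 10.01 pitch 0.59 roll 0.15 F [-14.6  -1.1   7.8] tau [-0.21  2.73 -0.12] 0.293 q [-0.37  0.18  0.66  1.94 -0.12  1.07  2.09]
```

Call:
step_arm:
  commands:
    - {"travel": [0.003, 0, -0.001], "turn": [0, 0, 0]}
    - {"travel": [0.003, 0, -0.001], "turn": [0, 0, 0]}

```text
time: 8.35
position: [0.4982, -0.1448, 0.1054]
tool_rot: [0.275, -3.125, -0.0]
ft_force: [-6.1, -1.7, -2.8]
grip_width: 0.294
grip_force: 55.0
```

Call:
step_arm:
  commands:
    - {"travel": [0, 0, 0], "turn": [0, 0, 0]}
    - {"travel": [0, 0, 0], "turn": [0, 0, 0]}
    - {"travel": [0, 0, 0], "turn": [0, 0, 0]}
    - {"travel": [0, 0, 0], "turn": [0, 0, 0]}
    - {"travel": [0, 0, 0], "turn": [0, 0, 0]}
  gripper: 0.65

```text
time: 8.85
position: [0.501, -0.1439, 0.1065]
tool_rot: [-0.278, 3.128, -0.0]
ft_force: [0.0, 0.3, -0.5]
grip_width: 0.62
grip_force: 0.0
```

```bash
python3 pf.py w4.png 0.077; python3 -c "
from g import *
rep()"
```

```text
8.85 [[-0.984, -0.177, 0.001, 0.501], [-0.177, 0.984, 0.0, -0.144], [-0.001, -0.0, -1.0, 0.107], [0.0, 0.0, 0.0, 1.0]] [-0.37143414  0.17364655  0.65667985  1.94521574 -0.12145161  1.06063051
  2.08563053]
[  244   124    69   176 11250] mid [ 0.46445343 -0.15009601] yaw 9.957257509964448 ext -0.034639666013910705 0.03906756628049825 front end of handle->head centre est [ 0.56005886 -0.13331172]
t 8.9 local x -0.0877 y -0.0011 z 0.1064 yaw 10.17 pitch -0.04 roll -0.01 F [-0.3  0.3  0.1] tau [ 0.05  0.05 -0.03] 0.634 q [-0.37  0.17  0.66  1.95 -0.12  1.06  2.09]
```

Portafilter is home: the stop was felt at 15 N with no further motion, it is released, and the handle yaw is 10.0°. Next I'll lift, back off and turn 90° so the open fingers straddle the bat front to back.

Call:
step_arm:
  commands:
    - {"travel": [0, 0, -0.02], "turn": [0, 0, 0]}
    - {"travel": [0, 0, -0.05], "turn": [0, 0, 0]}
    - {"travel": [0, 0, -0.09], "turn": [0, 0, 0]}
    - {"travel": [0, 0, -0.09], "turn": [0, 0, 0]}

```text
time: 9.3
position: [0.5039, -0.145, 0.2016]
tool_rot: [-0.277, 3.12, -0.002]
ft_force: [0.1, -0.9, 0.6]
grip_width: 0.649
grip_force: 0.0
```

Call:
step_arm:
  commands:
    - {"travel": [0.04, 0, 0], "turn": [0, 0, 2]}
    - {"travel": [0.05, -0.035, 0], "turn": [0, 0, 10]}
    - {"travel": [0.05, -0.07, 0], "turn": [0, 0, 18]}
    - {"travel": [0.05, -0.105, 0], "turn": [0, 0, 26]}
    - {"travel": [0.05, -0.14, 0], "turn": [0, 0, 34]}
  gripper: 0.75

```text
time: 9.8
position: [0.4762, -0.2917, 0.1962]
tool_rot: [0.657, 3.071, 0.001]
ft_force: [0.6, -0.3, -0.0]
grip_width: 0.746
grip_force: 0.0
```

Call:
step_arm:
  commands:
    - {"travel": [0, 0, 0], "turn": [0, 0, 8]}
    - {"travel": [0, 0, 0], "turn": [0, 0, 16]}
    - {"travel": [0, 0, 0], "turn": [0, 0, 24]}
    - {"travel": [0, 0, 0], "turn": [0, 0, 32]}
    - {"travel": [0, 0, 0], "turn": [0, 0, 40]}

```text
time: 10.3
position: [0.4759, -0.2906, 0.1958]
tool_rot: [-1.669, -2.661, 0.0]
ft_force: [0.6, -0.0, -0.9]
grip_width: 0.747
grip_force: 0.0
```

Call:
step_arm:
  commands:
    - {"travel": [0, 0, 0], "turn": [0, 0, 8]}
    - {"travel": [0, 0, 0], "turn": [0, 0, 16]}
    - {"travel": [0, 0, 0], "turn": [0, 0, 16]}
    - {"travel": [0, 0, 0], "turn": [0, 0, 16]}

```text
time: 10.7
position: [0.476, -0.2905, 0.196]
tool_rot: [-2.012, -2.413, 0.0]
ft_force: [-0.1, 0.5, -0.2]
grip_width: 0.748
grip_force: 0.0
```

Run:
```python
from g import *
T,s=rep();im=shot('wrist','w5.png');c=cam('wrist',T)
hsv=cv2.cvtColor(im,cv2.COLOR_BGR2HSV)
for nm,lo,hi in(('red',(0,150,120),(6,255,255)),('green',(45,80,60),(85,255,255))):
    m=cv2.inRange(hsv,lo,hi);k,l,st,ce=cv2.connectedComponentsWithStats(m)
    for i in range(1,k):
        if st[i][4]>15:
            p=onz(c,ce[i],.058)[:2]-O;print(nm,st[i],ce[i].round(1),'local',(p@e).round(4),(p@n).round(4))
print('tip expected px',proj(c,np.r_[O-.0812*e-.13*n,.1075]),'pivot',proj(c,np.r_[O-.06*e-.13*n,.06]))
```

```text
t 10.7 local x -0.1384 y -0.1409 z 0.1960 yaw -79.65 pitch 0.0 roll -0.01 F [-0.1  0.5 -0.2] tau [-0.14  0.05 -0.06] 0.748 q [-0.34  0.21  0.96  1.77 -0.18  1.26  0.84]
red [325 186  11  11  73] [330.  191.4] local -0.0972 -0.1309
green [413 186  13  12 115] [419.2 191.5] local -0.0255 -0.1308
tip expected px [364.08281185 207.79472089] pivot [377.20837462 191.00120767]
```

View pics/w5.png

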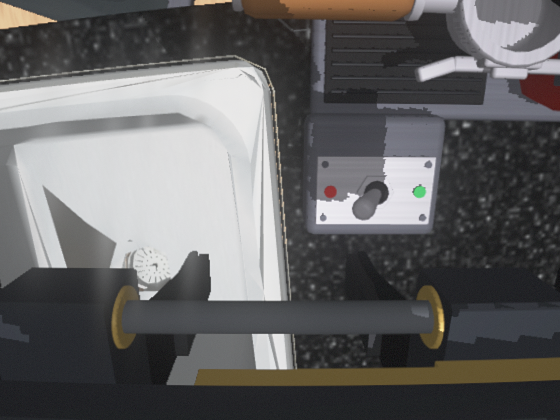

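The wrist view shows the bat leaning from (377,191) to (363,207) towards the red mark (330,191), green at (419,191), and the portafilter seated in the fork with its handle straight at the top right. The marks put the pivot within 1 mm of expected.

Call:
step_arm:
  commands:
    - {"travel": [0.004, 0.03, 0], "turn": [0, 0, 0]}
    - {"travel": [0.01, 0.065, 0], "turn": [0, 0, 0]}
    - {"travel": [0.01, 0.072, 0.02], "turn": [0, 0, 0]}
    - {"travel": [0.01, 0.072, 0.05], "turn": [0, 0, 0]}
    - {"travel": [0.01, 0.072, 0.06], "turn": [0, 0, 0]}

```text
time: 11.25
position: [0.5438, -0.267, 0.1333]
tool_rot: [-2.011, -2.408, 0.003]
ft_force: [-0.7, -0.7, -0.1]
grip_width: 0.751
grip_force: 0.0
```

Call:
step_arm:
  commands:
    - {"travel": [0, 0, 0.01], "turn": [0, 0, 0]}
    - {"travel": [0, 0, 0.025], "turn": [0, 0, 0]}
    - {"travel": [0, 0, 0.042], "turn": [0, 0, 0]}
    - {"travel": [0, 0, 0.042], "turn": [0, 0, 0]}

```text
time: 11.65
position: [0.5437, -0.2673, 0.0919]
tool_rot: [-2.014, -2.407, 0.002]
ft_force: [0.4, -0.3, -1.2]
grip_width: 0.751
grip_force: 0.0
```

```bash
python3 -c "
from g import *
rep()"
```

```text
t 11.65 local x -0.0677 y -0.1302 z 0.0919 yaw -79.85 pitch 0.12 roll -0.18 F [ 0.4 -0.3 -1.2] tau [-0.1   0.02  0.02] 0.751 q [-0.27  0.45  0.86  1.75 -0.37  1.11  0.88]
```

Call:
step_arm:
  commands:
    - {"travel": [0, 0.01, 0], "turn": [0, 0, 0]}
    - {"travel": [0, 0.018, 0], "turn": [0, 0, 0]}
    - {"travel": [0, 0.026, 0], "turn": [0, 0, 0]}
    - {"travel": [0, 0.034, 0], "turn": [0, 0, 0]}
    - {"travel": [0, 0.042, 0], "turn": [0, 0, 0]}

```text
time: 12.15
position: [0.5871, -0.2604, 0.0944]
tool_rot: [-2.015, -2.41, 0.001]
ft_force: [-13.6, -3.3, 3.1]
grip_width: 0.749
grip_force: 7.6
```

Call:
step_arm:
  commands:
    - {"travel": [0, 0, 0], "turn": [0, 0, 0]}
    - {"travel": [0, 0, 0], "turn": [0, 0, 0]}
    - {"travel": [0, -0.015, 0], "turn": [0, 0, 0]}
    - {"travel": [0, -0.03, 0], "turn": [0, 0, 0]}
    - {"travel": [0, -0.03, 0], "turn": [0, 0, 0]}

```text
time: 12.65
position: [0.5563, -0.2666, 0.0945]
tool_rot: [2.018, 2.407, 0.002]
ft_force: [-0.5, -0.3, 0.3]
grip_width: 0.75
grip_force: 0.0
```

Run:
```python
from g import *
T,s=rep();im=shot('wrist','w6.png');c=cam('wrist',T)
a=shot('scene','s3.png')
for x in(-.0812,-.0388):print(proj(c,np.r_[O+x*e-.13*n,.1075]).round(),proj(cam('scene'),np.r_[O+x*e-.13*n,.1075]).round(1))
P=np.hstack([cv2.resize(im[60:360,150:450],(400,400)),cv2.resize(a[190:270,320:400],(400,400),interpolation=cv2.INTER_CUBIC)]);cv2.imwrite('pics/m6.png',P)
```

```text
t 12.65 local x -0.0552 y -0.1317 z 0.0945 yaw -79.96 pitch 0.01 roll 0.08 F [-0.5 -0.3  0.3] tau [-0.11  0.06  0.01] 0.75 q [-0.27  0.47  0.85  1.73 -0.39  1.12  0.88]
[216. 299.] [364.2 233.2]
[319. 298.] [366.  226.9]
```

View pics/m6.png

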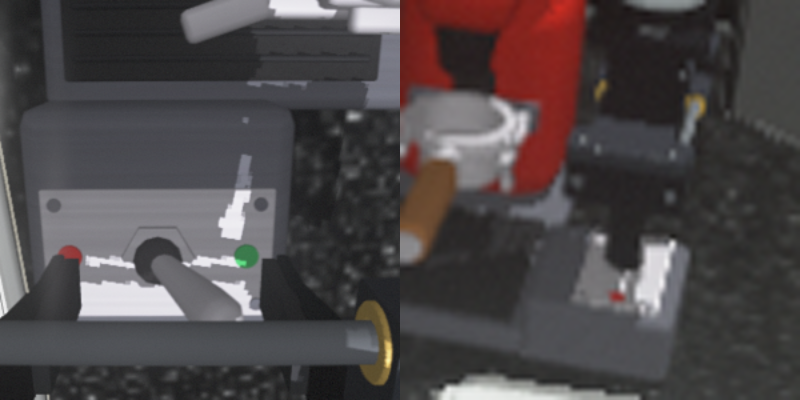

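The picture shows the bat leaning from (157,262) to (225,305), towards the green mark (246,257): the switch is on. The portafilter is seated at right. Letting it run for over 3 s.

Call:
step_arm:
  commands:
    - {"travel": [0, 0, 0], "turn": [0, 0, 0]}
    - {"travel": [0, 0, 0], "turn": [0, 0, 0]}
    - {"travel": [0, 0, 0], "turn": [0, 0, 0]}
    - {"travel": [0, 0, 0], "turn": [0, 0, 0]}
    - {"travel": [0, 0, 0], "turn": [0, 0, 0]}

```text
time: 13.25
position: [0.5571, -0.266, 0.0943]
tool_rot: [2.016, 2.409, 0.0]
ft_force: [-1.3, 0.4, -0.1]
grip_width: 0.749
grip_force: 0.0
```

Call:
step_arm:
  commands:
    - {"travel": [0, 0, 0], "turn": [0, 0, 0]}
    - {"travel": [0, 0, 0], "turn": [0, 0, 0]}
    - {"travel": [0, 0, 0], "turn": [0, 0, 0]}
    - {"travel": [0, 0, 0], "turn": [0, 0, 0]}
    - {"travel": [0, 0, 0], "turn": [0, 0, 0]}

```text
time: 13.75
position: [0.5569, -0.266, 0.0943]
tool_rot: [2.016, 2.409, 0.0]
ft_force: [1.0, -0.0, -0.2]
grip_width: 0.751
grip_force: 0.0
```

Call:
step_arm:
  commands:
    - {"travel": [0, 0, 0], "turn": [0, 0, 0]}
    - {"travel": [0, 0, 0], "turn": [0, 0, 0]}
    - {"travel": [0, 0, 0], "turn": [0, 0, 0]}
    - {"travel": [0, 0, 0], "turn": [0, 0, 0]}
    - {"travel": [0, 0, 0], "turn": [0, 0, 0]}

```text
time: 14.25
position: [0.5569, -0.266, 0.0943]
tool_rot: [2.016, 2.409, 0.0]
ft_force: [-0.3, 0.9, -0.2]
grip_width: 0.75
grip_force: 0.0
```

Call:
step_arm:
  commands:
    - {"travel": [0, 0, 0], "turn": [0, 0, 0]}
    - {"travel": [0, 0, 0], "turn": [0, 0, 0]}
    - {"travel": [0, 0, 0], "turn": [0, 0, 0]}
    - {"travel": [0, 0, 0], "turn": [0, 0, 0]}
    - {"travel": [0, 0, 0], "turn": [0, 0, 0]}

```text
time: 14.75
position: [0.5569, -0.266, 0.0942]
tool_rot: [-2.016, -2.409, -0.0]
ft_force: [0.8, -0.7, -0.4]
grip_width: 0.752
grip_force: 0.0
```

Call:
step_arm:
  commands:
    - {"travel": [0, 0, 0], "turn": [0, 0, 0]}
    - {"travel": [0, 0, 0], "turn": [0, 0, 0]}
    - {"travel": [0, 0, 0], "turn": [0, 0, 0]}
    - {"travel": [0, 0, 0], "turn": [0, 0, 0]}
    - {"travel": [0, 0, 0], "turn": [0, 0, 0]}

```text
time: 15.25
position: [0.5569, -0.266, 0.0943]
tool_rot: [2.016, 2.409, 0.0]
ft_force: [0.1, 0.2, -0.6]
grip_width: 0.749
grip_force: 0.0
```

Call:
step_arm:
  commands:
    - {"travel": [0, 0, 0], "turn": [0, 0, 0]}
    - {"travel": [0, 0, 0], "turn": [0, 0, 0]}
    - {"travel": [0, 0, 0], "turn": [0, 0, 0]}
    - {"travel": [0, 0, 0], "turn": [0, 0, 0]}
    - {"travel": [0, 0, 0], "turn": [0, 0, 0]}

```text
time: 15.75
position: [0.5569, -0.266, 0.0943]
tool_rot: [2.016, 2.409, 0.0]
ft_force: [0.1, 1.0, 0.3]
grip_width: 0.753
grip_force: 0.0
```

Call:
step_arm:
  commands:
    - {"travel": [0, 0, 0], "turn": [0, 0, 0]}
    - {"travel": [0, 0, 0], "turn": [0, 0, 0]}
    - {"travel": [0, 0, 0], "turn": [0, 0, 0]}
    - {"travel": [0, 0, 0], "turn": [0, 0, 0]}
    - {"travel": [0, 0, 0], "turn": [0, 0, 0]}

```text
time: 16.25
position: [0.5569, -0.266, 0.0943]
tool_rot: [2.016, 2.409, 0.0]
ft_force: [0.4, -0.2, -0.4]
grip_width: 0.746
grip_force: 0.0
```

```bash
python3 -c "
from g import *
rep()"
```

```text
t 16.25 local x -0.0544 y -0.1313 z 0.0943 yaw -79.85 pitch 0.0 roll 0.0 F [ 0.4 -0.2 -0.4] tau [-0.11  0.05 -0.04] 0.746 q [-0.27  0.47  0.85  1.73 -0.39  1.12  0.88]
```

Call:
step_arm:
  commands:
    - {"travel": [0, -0.01, 0], "turn": [0, 0, 0]}
    - {"travel": [0, -0.018, 0], "turn": [0, 0, 0]}
    - {"travel": [0, -0.026, 0], "turn": [0, 0, 0]}
    - {"travel": [0, -0.034, 0], "turn": [0, 0, 0]}
    - {"travel": [0, -0.042, 0], "turn": [0, 0, 0]}

```text
time: 16.75
position: [0.515, -0.2735, 0.0941]
tool_rot: [2.017, 2.408, 0.002]
ft_force: [15.1, 1.8, -3.9]
grip_width: 0.752
grip_force: 6.9
```

Call:
step_arm:
  commands:
    - {"travel": [0, 0, 0], "turn": [0, 0, 0]}
    - {"travel": [0, 0, 0], "turn": [0, 0, 0]}
    - {"travel": [0, 0.015, 0], "turn": [0, 0, 0]}
    - {"travel": [0, 0.03, 0], "turn": [0, 0, 0]}
    - {"travel": [0, 0.03, 0], "turn": [0, 0, 0]}

```text
time: 17.25
position: [0.5453, -0.2674, 0.0936]
tool_rot: [-2.013, -2.41, 0.002]
ft_force: [-0.0, -0.3, 1.0]
grip_width: 0.754
grip_force: 0.0
```

Call:
step_arm:
  commands:
    - {"travel": [0, 0, 0], "turn": [0, 0, 0]}
    - {"travel": [0, 0, 0], "turn": [0, 0, 0]}

```text
time: 17.45
position: [0.5434, -0.2688, 0.0939]
tool_rot: [-2.017, -2.407, 0.002]
ft_force: [0.1, 0.9, -0.0]
grip_width: 0.752
grip_force: 0.0
```

Run:
```python
from g import *
T,s=rep();im=shot('wrist','w7.png');c=cam('wrist',T)
for z in(.058,):
  hsv=cv2.cvtColor(im,cv2.COLOR_BGR2HSV)
  for nm,lo,hi in(('red',(0,120,80),(6,255,255)),('green',(45,80,60),(85,255,255))):
    m=cv2.inRange(hsv,lo,hi);k,l,st,ce=cv2.connectedComponentsWithStats(m);print(nm,[(st[i].tolist()) for i in range(1,k) if st[i][4]>15])
# mean gray along bat in 'off' and 'on' leaning positions, half-way up
g=cv2.cvtColor(im,cv2.COLOR_BGR2GRAY)
for th in(-.42,0,.42):
    print(th,[(proj(c,np.r_[O+(-.0612+r*np.sin(th))*e-.131*n,.06+r*np.cos(th)]).round().astype(int).tolist()) for r in(.02,.03,.04)])
r0=int(proj(c,np.r_[O-.061*e-.131*n,.088])[1]);print(r0,g[r0,180:360:4].tolist())
```

```text
t 17.45 local x -0.0682 y -0.1316 z 0.0939 yaw -79.93 pitch 0.03 roll -0.1 F [ 0.1  0.9 -0. ] tau [-0.06 -0.    0.01] 0.752 q [-0.27  0.45  0.86  1.75 -0.37  1.12  0.88]
red [[513, 78, 47, 52, 1405], [217, 245, 18, 17, 229]]
green [[350, 244, 18, 11, 122]]
-0.42 [[276, 270], [268, 279], [258, 289]]
0 [[293, 272], [294, 281], [295, 292]]
0.42 [[310, 270], [320, 279], [332, 288]]
279 [66, 72, 74, 73, 65, 56, 54, 50, 227, 226, 226, 226, 226, 227, 225, 227, 98, 98, 100, 101, 101, 105, 105, 107, 107, 105, 103, 229, 228, 227, 228, 228, 227, 228, 228, 227, 227, 228, 228, 127, 128, 112, 46, 43, 43]
```

The bat's grey band at row 279 is centred at column 266 (268 predicted for off, 320 for on), so it is off. Lifting clear.

Call:
step_arm:
  commands:
    - {"travel": [0, 0, -0.03], "turn": [0, 0, 0]}
    - {"travel": [0, 0, -0.07], "turn": [0, 0, 0]}
    - {"travel": [0, 0, -0.1], "turn": [0, 0, 0]}
    - {"travel": [0, -0.03, -0.1], "turn": [0, 0, 0]}
    - {"travel": [0, -0.07, -0.1], "turn": [0, 0, 0]}

```text
time: 18.0
position: [0.4766, -0.2807, 0.1951]
tool_rot: [2.012, 2.41, -0.001]
ft_force: [-0.7, 0.2, 1.6]
grip_width: 0.752
grip_force: 0.0
```

Call:
step_arm:
  commands:
    - {"travel": [-0.01, 0, 0], "turn": [0, 0, 0]}
    - {"travel": [-0.01, 0, 0], "turn": [0, 0, 0]}
    - {"travel": [-0.01, 0, 0], "turn": [0, 0, 0]}

```text
time: 18.3
position: [0.4783, -0.2901, 0.1943]
tool_rot: [2.016, 2.409, 0.001]
ft_force: [0.1, 0.1, -0.7]
grip_width: 0.751
grip_force: 0.0
```

Run:
```python
from g import *
T,s=rep();im=shot('wrist','w8.png');c=cam('wrist',T)
old=cv2.imread('pics/w5.png');print('diff vs before flip, portafilter region',cv2.absdiff(im,old)[0:110,230:].mean())
hsv=cv2.cvtColor(im,cv2.COLOR_BGR2HSV);m=cv2.inRange(hsv,(5,110,60),(18,255,255))
k,l,st,ce=cv2.connectedComponentsWithStats(m);i=1+np.argmax([st[j,4] if ce[j][0]>230 and ce[j][1]<60 else 0 for j in range(1,k)]);print(st[i])
g=cv2.cvtColor(im,cv2.COLOR_BGR2GRAY)
for th in(-.42,.42):
    q=proj(c,np.r_[O+(-.0612+.04*np.sin(th))*e-.131*n,.06+.04*np.cos(th)]).astype(int);print(th,q,g[q[1]-2:q[1]+3,q[0]-2:q[0]+3].mean())
# scene / top: handle blob and predicted handle mid
for nm in('scene','top'):
    b=shot(nm,nm+'9.png');cc=cam(nm);p=proj(cc,np.r_[O-.112*e,.077+.031]);hsv=cv2.cvtColor(b,cv2.COLOR_BGR2HSV);m=cv2.inRange(hsv,(5,120,70),(16,255,255))
    k,l,st,ce=cv2.connectedComponentsWithStats(m);print(nm,'pred',p,[(st[i].tolist(),ce[i].round(1).tolist()) for i in range(1,k) if st[i][4]>20 and np.hypot(*(ce[i]-p))<25])
    for nn in('s0.png','t0.png'):
        if nn[0]==nm[0]: print('changed px',[(x.tolist()) for x in cv2.connectedComponentsWithStats((cv2.absdiff(b,cv2.imread('pics/'+nn)).max(2)>60).astype(np.uint8))[2][1:] if x[4]>60])
```

```text
t 18.3 local x -0.1361 y -0.1409 z 0.1943 yaw -79.87 pitch 0.01 roll 0.03 F [ 0.1  0.1 -0.7] tau [-0.09  0.02 -0.03] 0.751 q [-0.35  0.22  0.97  1.77 -0.19  1.26  0.84]
diff vs before flip, portafilter region 10.073939393939394
[ 237    0  173   20 2986]
-0.42 [362 205] 126.6
0.42 [409 204] 221.48
scene pred [323.42534114 231.06508576] [([319, 222, 12, 18, 125], [325.0, 229.4])]
changed px [[178, 24, 227, 86, 8388], [71, 30, 106, 132, 5320], [190, 100, 28, 63, 1144], [372, 154, 18, 10, 90], [364, 166, 22, 7, 72], [203, 171, 17, 11, 157], [160, 176, 17, 30, 305], [318, 209, 25, 33, 367], [233, 213, 24, 33, 407], [215, 233, 12, 22, 125], [354, 242, 12, 10, 63], [160, 245, 12, 52, 201], [223, 261, 6, 28, 98], [146, 317, 14, 18, 104]]
top pred [323.21236472 217.24451237] [([316, 204, 15, 25, 190], [323.3, 215.5])]
changed px [[344, 135, 71, 89, 2162], [304, 186, 27, 44, 381], [336, 192, 26, 23, 326], [333, 207, 62, 72, 1452], [217, 213, 37, 49, 617], [327, 253, 23, 35, 374], [15, 263, 165, 59, 4613], [127, 272, 211, 100, 7691], [260, 375, 17, 11, 102]]
```

```bash
python3 -c "
from bench import ctrl
print(ctrl.close_job())"
```

```text
the job is handed in; nothing more can be done
None
```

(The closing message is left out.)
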